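Close and lock the laundry token till

ROBOT

A 6-joint arm with a two-finger parallel gripper is mounted at the origin on the work surface. World frame = base frame: x ahead of the robot, y to its left, z up, the work surface at z = 0. Lengths are in m, angles in rad, forces in N, time in s.
With the tool pointing down it reaches from about 0.275 to 0.775 m from the base axis. Payload 14.6 kg.
Tool frame: the origin (TCP) lies midway between the tips of the shut fingers; the grasp point (between the pads) lies 19 mm behind it (robot.grasp_offset is the distance from the TCP to the grasp point, in m); z points along the fingers, y is the line along which they close (so a half turn about z gives the same grasp; the last joint's range is limited). The gripper opens to 85 mm and grips with 20 to 120 N. Pads are 22 mm wide; open, the fingers measure 114 mm over their backs; the gripper's body (76 mm by 85 mm) begins 54 mm behind the grasp point. The pads swing forward as they close: fully open they stand 13 mm farther back than shut.
Start: joints at [0.983, 0.263, -0.048, 1.259, 0, 1.415], TCP at [0.22, 0.477, 0.231] pointing down, gripper open.
Joint ranges: [-2.65, 2.65], [-0.89, 1.7], [-1.18, 1.37], [-2.13, 2.11], [-1.35, 1.29], [-3.14, 3.14]. Speed limits (rad/s): [1.89, 1.89, 2.57, 2.79, 3.14, 3.14].

INTERFACE

Orientations are given as a unit quaternion [x, y, z, w].
In Python, from station import readout, vision, job, spotter, robot gives the robot as it stands. The module is installed in compiled form; this text tells all that it offers.
- The arm moves only by the shell command python3 -m creep 'ROWS' [FORCE]. ROWS is a JSON object of lists of equal length, an entry for each row: "slide": the shift along the tool's x, y, z in m, a list of three; "turn": the turn, a rotation vector about the tool's x, y, z in rad, a list of three; "jaw": the opening in per cent of the stroke, from 0 (shut) to 100 (fully open). A call has 1 to 20 rows; each row is the pose to reach, as a shift and turn from the pose commanded when the call began, along the tool's axes at that moment; what a row does not reach only later rows make up. A row lasts 1/10 s, in which the tool goes at most 50 mm and 8.59 degrees, less where a joint would pass 70% of its speed; a pose out of reach is approached as far as the arm can. A call with a gripper value outside its range is refused whole. The fingers move at their own pace and stop on an object; FORCE is the grip in N (left out, the last holds). Time passes only in rows, so rows that repeat a pose let the fingers close. It gives the time, the measured TCP pose, the force, the opening and the grip force at its end, in the units of the state.
- readout.get_obs(): the state, without advancing time (a new reading comes with each control period).
- vision.capture(name): name is "scene" or "side" or "wrist"; returns a dict with "img" (384x512x3 uint8, red, green, blue), "fx", "fy", "cx", "cy" (pixels), "world_from_camera" (4x4, takes a point from camera to world coordinates). Camera axes: x right, y down, z forward; pixel columns grow to the right and rows downward; lengths in m; the calibration is good to about 2 mm. A picture is of the moment at which its call begins. There is no depth.
- job.close_job(): hands the job in; it is judged then, once.
Trained networks look in a picture, given as the dict that the camera call returned (one of the last four; its "shot" number tells which), for a name from the list of things; names that differ only in an ending like _2 or _b are one class to them, and where a whole thing is asked for, a point or a joint stands for the part that bears it (a point fixed in the world has none). Each returns a list of dicts, best first, with "p" (0 to 1); they miss things now and then, are a little off and sometimes report something else, mostly with a low value. They report only what shows in the picture. A call takes as long as a camera call.
- spotter.cut_out(picture, label): "mask" (384x512 bool, what is visible of it).
- spotter.landmark_of(picture, label): "centre" ([x, y, z] in m, in world coordinates, good to about 4 mm: a listed point, or the origin of a listed thing).
The state is a dict: "time_s": time; "joints": joint angles; "qvel": joint speeds; "effort": joint torques, N m; "ee_pos": TCP position; "tcp_rot": TCP orientation; "contact_force": force on the tool from outside, world axes, zero at the start; "wrist_torque": the same for the moment, N m; "grip_width": finger opening in m; "grasp_force": force on a finger pad.
Only numpy, scipy, OpenCV 4.12 (cv2) and the standard library are available. Lean on these libraries where they do the work, as an engineer would, in place of code of your own. Each camera call takes 0.05 s, during which the arm holds its last target. There are 200 camera calls.

TASK

The token till on the laundry counter has been left open. With the fingertips, gently push both of its drawers fully home, and then push the upright tab of the locking bar on top of the till all the way to the left as seen from the robot, so that the bar locks both drawers. Leave the bottle, the tub and the cup where they are.

Things in the scene. Friction and masses are not known exactly. Their poses are not given: they have to be found in the camera images.
- till: Token till: low grey steel cabinet fixed to the counter, 200 mm deep (x), 400 wide (y), deck 80 high. Origin: centre of its underside, on the counter. x points from the drawer side to the back (its body's front edge at x = -100 mm), y to the left seen from the robot, z up; turned up to 0.3 rad from square. Drawers side by side, centred at y = +90 (left) and -90 mm (right).
- left_drawer_face (a point): Centre of the outer face of the left drawer's front: a flat steel panel 126 mm wide (y), 16 mm thick, its edges 8 and 84 mm above the counter, no projecting handle. It closes against the till's front, so when home the face is at till x = -116 mm. The point is 46 mm above the counter and travels with the drawer; axes as the till's.
- right_drawer_face (a point): The same point on the right drawer, which has the same size.
- left_drawer (a joint): How far the left drawer is out, m: 0 fully home (panel against the till), at most 0.110; it opens towards the till's -x. It moves with about 2 to 4 N, stays where it is left and ends on a hard stop at 0. Starts 0.04 to 0.10 out.
- right_drawer (a joint): The same for the right drawer.
- bar_tab (a point): Centre of the top of the locking bar's upright tab: a bright metal block 20 mm (till x) by 12 mm (till y), its top 116 mm above the counter, 26 mm proud of the bar. The bar is a flat bright strip on the deck near its front edge, 20 mm wide, centre line at till x = -80 mm, top 90 mm above the counter. Tab at till y = -10 mm unlocked, +50 mm locked; axes as the till's.
- bar (a joint): How far the bar is slid to the till's left (+y), m: 0 unlocked, 0.060 locked, hard stop; moves with 1.5 to 3 N, stays where left, starts 0 to 0.012. Two staples over it (tops 94 mm above the counter) at till y = -95 and +150 mm. Two 26 mm wide tongues reach from it to till x = -123 mm and hang to 68 mm above the counter: unlocked at y = -182 and -10 mm, beside the drawers; locked before them.
- bottle: White plastic detergent bottle, 72 mm across, 170 mm tall, standing on the counter beside one end of the till. Origin: centre of its underside.
- tub: White plastic tub with a grey lid, 84 mm across, 100 mm tall, standing on the counter beside the other end of the till. Origin: centre of its underside.
- cup: White dosing cup, 64 mm across the rim, 55 mm tall, standing on the rear part of the till's deck. Origin: centre of its underside.

How it is judged:
By the outcome, as a careful person would: the job done as asked, in the order asked, and still so for the second after the job is handed in, with the robot touching nothing.
It also fails if it takes over 53 s, if anything falls off the work surface, if the arm or the gripper's body presses on something with over 40 N, if the wrist force passes 120 N, or if a joint passes its speed limit or range.

## Working session

There is one attempt and no reset: what is moved stays moved. The work goes in short steps, Python scripts to look and compute and a shell command to move; the robot and the scene stay as the last step left them, time stands still between calls to the robot, and variables do not carry over. Pictures are saved under pics/ and viewed, at most 10 in all, crops included, and the job is handed in when it is done.

```bash
mkdir -p pics; cat > h.py <<'E'
from station import readout, vision, job, spotter, robot
import numpy as np, cv2
from scipy.spatial.transform import Rotation as R
def st():
    o=readout.get_obs(); print('t',round(o['time_s'],2),'tcp',np.round(o['ee_pos'],4),'q',np.round(o['tcp_rot'],4),'F',np.round(o['contact_force'],1),'j',np.round(o['joints'],3),'w',round(o['grip_width'],4))
    print(np.round(R.from_quat(o['tcp_rot']).as_matrix(),3).tolist()); return o
def look(cams,names):
    for c in cams:
        p=vision.capture(c)
        for n in names:
            r=spotter.landmark_of(p,n)
            print(c,n,[(np.round(d['centre'],4).tolist(),round(d['p'],2)) for d in r[:2]])
        yield c,p
E
python3 - <<'E'
from h import *
st()
N=['till','left_drawer_face','right_drawer_face','bar_tab','bottle','tub','cup']
ims=[]
for c,p in look(['scene','side'],N): ims.append(p['img'])
cv2.imwrite('pics/a.png',cv2.cvtColor(ims[0],cv2.COLOR_RGB2BGR))
cv2.imwrite('pics/b.png',cv2.cvtColor(ims[1],cv2.COLOR_RGB2BGR))
E
```

```text
t 0.0 tcp [0.2201 0.4763 0.2308] q [ 2.147e-01  9.767e-01 -5.000e-04 -2.000e-04] F [ 0.3 -0.4  0.3] j [ 0.983  0.264 -0.049  1.259 -0.     1.415] w 0.0853
[[-0.908, 0.419, -0.001], [0.419, 0.908, -0.001], [0.0, -0.001, -1.0]]
scene till [([0.6552, 0.0249, -0.0008], 0.88)]
scene left_drawer_face [([0.4544, 0.0581, 0.0463], 0.62)]
scene right_drawer_face []
scene bar_tab [([0.5805, -0.0069, 0.118], 0.7)]
scene bottle [([0.5251, 0.2966, -0.0011], 0.8)]
scene tub [([0.6692, -0.2988, 0.0021], 0.7), ([0.5263, 0.2954, -0.0008], 0.39)]
scene cup [([0.6862, 0.0673, 0.0828], 0.86)]
side till [([0.6527, 0.0212, -0.0027], 0.75)]
side left_drawer_face [([0.4524, 0.0608, 0.0467], 0.74)]
side right_drawer_face [([0.4937, -0.1197, 0.0464], 0.67)]
side bar_tab [([0.5783, -0.0024, 0.1171], 0.65)]
side bottle [([0.5241, 0.2938, -0.002], 0.86)]
side tub [([0.669, -0.3011, -0.0021], 0.58)]
side cup [([0.6869, 0.0701, 0.0797], 0.76)]
```

View pics/a.png

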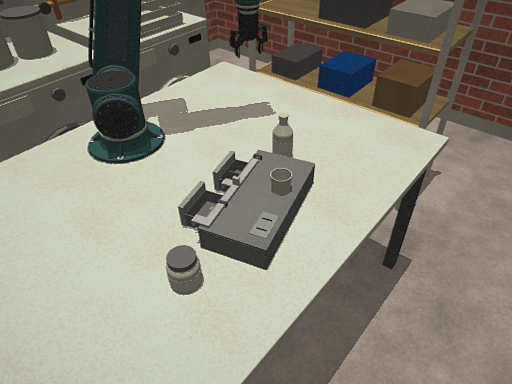

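View pics/b.png

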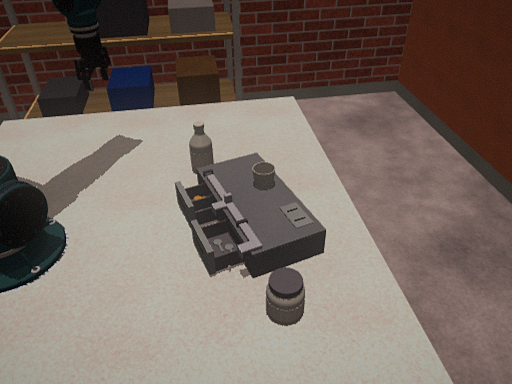

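The scene picture shows both drawers open towards the robot: left panel at about (225,170), right at (195,205), bottle behind the left end and tub off the right end. The side picture shows the bar with its tab at about (235,210). The networks agree with both pictures. Next I fit the till pose.

```bash
cat >> h.py <<'E'
from scipy.optimize import least_squares
def fit(till,L,Rr,tab):
    # lists of xy; params cx,cy,a,dl,dr,b
    def f(p):
        c,s=np.cos(p[2]),np.sin(p[2]); M=np.array([[c,-s],[s,c]]); C=p[:2]
        r=[]
        for pts,loc in((till,(0,0)),(L,(-.116-p[3],.09)),(Rr,(-.116-p[4],-.09)),(tab,(-.08,-.01+p[5]))):
            for q in pts: r+=list(C+M@np.array(loc)-np.array(q)[:2])
        r.append((p[5]-.006)*.5)
        return r
    s=least_squares(f,[.65,.02,.28,.07,.07,.006]); print('fit',np.round(s.x,4),'rms',np.sqrt(np.mean(s.fun**2)).round(4)); return s.x
def go(P,tx,ty,z):
    "tool-axis shift and turn to till-frame (tx,ty), height z, tool x = -till x"
    o=readout.get_obs(); Rt=R.from_quat(o['tcp_rot']); a=P[2]; c,s=np.cos(a),np.sin(a)
    w=np.array([P[0]+c*tx-s*ty,P[1]+s*tx+c*ty,z])
    D=R.from_matrix(np.array([[-c,-s,0],[-s,c,0],[0,0,-1]]).T)
    D=R.from_matrix(np.column_stack([[-c,-s,0],[-s,c,0],[0,0,-1]]))
    print('to',np.round(w,3),'slide',np.round(Rt.inv().apply(w-o['ee_pos']),4),'turn',np.round((Rt.inv()*D).as_rotvec(),3))
def tl(P,w):
    c,s=np.cos(P[2]),np.sin(P[2]); d=np.array(w[:2])-P[:2]; return np.round([c*d[0]+s*d[1],-s*d[0]+c*d[1]],4)
E
python3 - <<'E'
from h import *
P=fit([(.6552,.0249),(.6527,.0212)],[(.4544,.0581),(.4524,.0608)],[(.4937,-.1197)],[(.5805,-.0069),(.5783,-.0024)])
np.save('P.npy',P); go(P,-.116-P[3]-.05,.09,.2)
E
```

```text
fit [0.6543 0.0231 0.2842 0.0666 0.0782 0.0045] rms 0.0016
to [0.406 0.044 0.2  ] slide [-0.3497 -0.3146  0.0313] turn [-0.     0.    -0.717]
```

```bash
python3 -m creep '{"slide":[[-0.03,-0.03,0],[-0.06,-0.055,0.01],[-0.09,-0.08,0.01],[-0.12,-0.11,0.01],[-0.15,-0.135,0.02],[-0.18,-0.16,0.02],[-0.21,-0.19,0.02],[-0.24,-0.215,0.02],[-0.27,-0.245,0.03],[-0.3,-0.27,0.03],[-0.33,-0.295,0.03],[-0.35,-0.315,0.03],[-0.35,-0.315,0.03],[-0.35,-0.315,0.03]],"turn":[[0,0,-0.07],[0,0,-0.14],[0,0,-0.21],[0,0,-0.28],[0,0,-0.35],[0,0,-0.42],[0,0,-0.49],[0,0,-0.56],[0,0,-0.63],[0,0,-0.69],[0,0,-0.717],[0,0,-0.717],[0,0,-0.717],[0,0,-0.717]],"jaw":[0,0,0,0,0,0,0,0,0,0,0,0,0,0]}'
python3 - <<'E'
from h import *
P=np.load('P.npy'); st()
N=['till','left_drawer_face','right_drawer_face','bar_tab']
for c,p in look(['wrist','scene','side'],N):
    if c=='wrist': cv2.imwrite('pics/c.png',cv2.cvtColor(p['img'],cv2.COLOR_RGB2BGR))
E
```

```text
time_s: 2.2
ee_pos: [0.4057, 0.0436, 0.2012]
tcp_rot: [-0.141, 0.99, 0.0, -0.0]
contact_force: [-0.6, -0.1, 0.2]
grip_width: 0.0002
grasp_force: 0.0
t 2.2 tcp [0.4057 0.0436 0.2012] q [-1.408e-01  9.900e-01  1.000e-04 -1.000e-04] F [-0.6 -0.1  0.2] j [-0.093  0.077 -0.368  1.126  0.    -0.376] w 0.0002
[[-0.96, -0.279, -0.0], [-0.279, 0.96, 0.0], [0.0, 0.0, -1.0]]
wrist till []
wrist left_drawer_face [([0.4536, 0.0628, 0.0465], 0.92)]
wrist right_drawer_face [([0.4943, -0.1192, 0.0475], 0.79)]
wrist bar_tab [([0.5838, -0.0052, 0.1168], 0.62)]
scene till [([0.654, 0.0272, -0.0039], 0.94)]
scene left_drawer_face [([0.4547, 0.0607, 0.0472], 0.59)]
scene right_drawer_face [([0.4902, -0.1175, 0.0463], 0.74)]
scene bar_tab [([0.5813, -0.0064, 0.1179], 0.83), ([0.6713, -0.2987, 0.0021], 0.17)]
side till [([0.6497, 0.0218, 0.0015], 0.97)]
side left_drawer_face [([0.4545, 0.0601, 0.0489], 0.89)]
side right_drawer_face [([0.494, -0.1193, 0.0467], 0.82)]
side bar_tab [([0.578, -0.004, 0.1186], 0.7)]
```

View pics/c.png

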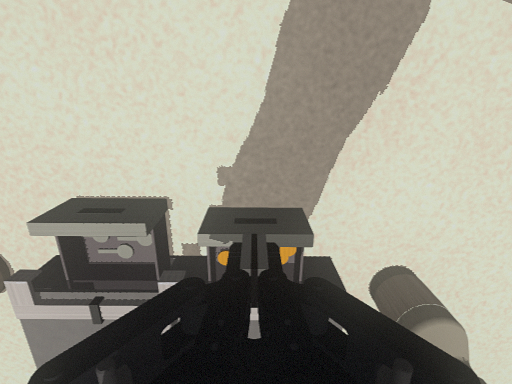

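The wrist view shows both panels with their top edges nearly horizontal in the picture (rows about 208 and 198), so the tool is square to the till. The shut fingers line up with the left panel.

```bash
python3 - <<'E'
from h import *
P=fit([(.6552,.0249),(.6527,.0212),(.654,.0272),(.6497,.0218)],[(.4544,.0581),(.4524,.0608),(.4536,.0628),(.4547,.0607),(.4545,.0601)],[(.4937,-.1197),(.4943,-.1192),(.4902,-.1175),(.494,-.1193)],[(.5805,-.0069),(.5783,-.0024),(.5838,-.0052),(.5813,-.0064),(.578,-.004)])
np.save('P.npy',P); print(tl(P,st()['ee_pos'])); go(P,-.116-P[3]-.04,.09,.05); go(P,-.127,.09,.05)
E
```

```text
fit [0.6541 0.0242 0.2872 0.0657 0.079  0.003 ] rms 0.002
t 2.95 tcp [0.4058 0.0439 0.2013] q [-0.1416  0.9899  0.     -0.    ] F [ 0.5 -1.  -0.7] j [-0.093  0.077 -0.368  1.126 -0.    -0.377] w -0.0001
[[-0.96, -0.28, -0.0], [-0.28, 0.96, -0.0], [0.0, 0.0, -1.0]]
[-0.2326  0.0892]
to [0.416 0.048 0.05 ] slide [-0.0109  0.0008  0.1513] turn [ 0.    -0.    -0.003]
to [0.507 0.075 0.05 ] slide [-0.1056  0.0011  0.1513] turn [ 0.    -0.    -0.003]
```

```bash
python3 -m creep '{"slide":[[0,0,0.03],[0,0,0.06],[0,0,0.09],[0,0,0.12],[0,0,0.14],[0,0,0.15],[-0.01,0,0.151],[-0.02,0,0.151],[-0.026,0,0.151],[-0.03,0,0.151],[-0.034,0,0.151],[-0.038,0,0.151],[-0.042,0,0.151],[-0.046,0,0.151],[-0.05,0,0.151],[-0.054,0,0.151],[-0.058,0,0.151],[-0.062,0,0.151],[-0.066,0,0.151],[-0.07,0,0.151]],"turn":[[0,0,-0.003],[0,0,-0.003],[0,0,-0.003],[0,0,-0.003],[0,0,-0.003],[0,0,-0.003],[0,0,-0.003],[0,0,-0.003],[0,0,-0.003],[0,0,-0.003],[0,0,-0.003],[0,0,-0.003],[0,0,-0.003],[0,0,-0.003],[0,0,-0.003],[0,0,-0.003],[0,0,-0.003],[0,0,-0.003],[0,0,-0.003],[0,0,-0.003]],"jaw":[0,0,0,0,0,0,0,0,0,0,0,0,0,0,0,0,0,0,0,0]}'
```

```text
time_s: 4.95
ee_pos: [0.4733, 0.0635, 0.0502]
tcp_rot: [-0.143, 0.99, -0.0, -0.0]
contact_force: [-0.5, -3.1, 0.9]
grip_width: -0.0002
grasp_force: 1.1
```

```bash
python3 -m creep '{"slide":[[-0.004,0,0],[-0.008,0,0],[-0.012,0,0],[-0.016,0,0],[-0.02,0,0],[-0.024,0,0],[-0.026,0,0],[-0.028,0,0]],"turn":[[0,0,0],[0,0,0],[0,0,0],[0,0,0],[0,0,0],[0,0,0],[0,0,0],[0,0,0]],"jaw":[0,0,0,0,0,0,0,0]}'
python3 - <<'E'
from h import *
P=np.load('P.npy'); print(tl(P,st()['ee_pos']))
for c,p in look(['side','wrist'],['left_drawer_face']): print(tl(P,spotter.landmark_of(p,'left_drawer_face')[0]['centre']))
E
```

```text
time_s: 5.75
ee_pos: [0.5, 0.0714, 0.0503]
tcp_rot: [-0.143, 0.99, -0.0, -0.0]
contact_force: [-1.3, -2.2, 0.6]
grip_width: 0.0002
grasp_force: 1.0
t 5.75 tcp [0.5    0.0714 0.0503] q [-0.1431  0.9897 -0.     -0.    ] F [-1.3 -2.2  0.6] j [-0.02   0.358 -0.439  0.774 -0.    -0.307] w 0.0002
[[-0.959, -0.283, -0.0], [-0.283, 0.959, -0.0], [0.0, 0.0, -1.0]]
[-0.1344  0.089 ]
side left_drawer_face [([0.5089, 0.0772, 0.0457], 0.59)]
[-0.1243  0.092 ]
wrist left_drawer_face []Traceback (most recent call last):
  File "<stdin>", line 3, in <module>
IndexError: list index out of range
```

```bash
python3 -m creep '{"slide":[[-0.002,0,0],[-0.004,0,0],[-0.005,0,0],[-0.006,0,0],[-0.007,0,0]],"turn":[[0,0,0],[0,0,0],[0,0,0],[0,0,0],[0,0,0]],"jaw":[0,0,0,0,0]}'
python3 -m creep '{"slide":[[-0.001,0,0],[-0.002,0,0]],"turn":[[0,0,0],[0,0,0]],"jaw":[0,0]}'
```

```text
time_s: 6.55
ee_pos: [0.5066, 0.0734, 0.0503]
tcp_rot: [-0.143, 0.99, -0.0, -0.0]
contact_force: [-2.3, -0.1, 1.8]
grip_width: 0.0003
grasp_force: 1.0
time_s: 6.75
ee_pos: [0.5082, 0.0738, 0.0502]
tcp_rot: [-0.143, 0.99, -0.0, -0.0]
contact_force: [-7.3, -2.0, 5.7]
grip_width: -0.0001
grasp_force: 3.7
```

```bash
python3 -m creep '{"slide":[[-0.001,0,0],[-0.001,0,0]],"turn":[[0,0,0],[0,0,0]],"jaw":[0,0]}'
```

```text
time_s: 6.95
ee_pos: [0.5081, 0.0738, 0.0501]
tcp_rot: [-0.143, 0.99, -0.0, -0.001]
contact_force: [-9.6, -4.7, 7.5]
grip_width: 0.0001
grasp_force: 5.2
```

```bash
python3 -m creep '{"slide":[[0.01,0,0],[0.03,0,0],[0.06,0,0],[0.09,0,0],[0.112,0,0],[0.115,-0.03,0],[0.115,-0.06,0],[0.115,-0.1,0],[0.115,-0.14,0],[0.115,-0.165,0],[0.115,-0.179,0],[0.11,-0.179,0],[0.1,-0.179,0],[0.092,-0.179,0],[0.087,-0.179,0],[0.083,-0.179,0],[0.079,-0.179,0],[0.075,-0.179,0],[0.071,-0.179,0],[0.067,-0.179,0]],"turn":[[0,0,0],[0,0,0],[0,0,0],[0,0,0],[0,0,0],[0,0,0],[0,0,0],[0,0,0],[0,0,0],[0,0,0],[0,0,0],[0,0,0],[0,0,0],[0,0,0],[0,0,0],[0,0,0],[0,0,0],[0,0,0],[0,0,0],[0,0,0]],"jaw":[0,0,0,0,0,0,0,0,0,0,0,0,0,0,0,0,0,0,0,0]}'
python3 - <<'E'
from h import *
P=np.load('P.npy'); print(tl(P,st()['ee_pos']))
for c,p in look(['side'],['right_drawer_face','left_drawer_face']):
    for n in ['right_drawer_face','left_drawer_face']:
        for d in spotter.landmark_of(p,n)[:1]: print(n,tl(P,d['centre']))
    cv2.imwrite('pics/d.png',cv2.cvtColor(p['img'],cv2.COLOR_RGB2BGR)[120:300,130:360].repeat(3,0).repeat(3,1))
E
```

```text
time_s: 8.95
ee_pos: [0.4959, -0.1162, 0.0502]
tcp_rot: [-0.143, 0.99, 0.0, -0.0]
contact_force: [-2.5, 0.9, -0.3]
grip_width: 0.0001
grasp_force: 1.1
t 8.95 tcp [ 0.4959 -0.1162  0.0502] q [-1.431e-01  9.897e-01  2.000e-04 -3.000e-04] F [-2.5  0.9 -0.3] j [-0.39   0.365 -0.428  0.778  0.    -0.677] w 0.0001
[[-0.959, -0.283, -0.001], [-0.283, 0.959, 0.0], [0.0, 0.0, -1.0]]
[-0.1915 -0.0898]
side right_drawer_face [([0.5064, -0.1179, 0.05], 0.97)]
side left_drawer_face [([0.5178, 0.0751, 0.0464], 0.6), ([0.6903, 0.0699, 0.0801], 0.19)]
right_drawer_face [-0.1819 -0.0944]
left_drawer_face [-0.1163  0.0874]
```

View pics/d.png

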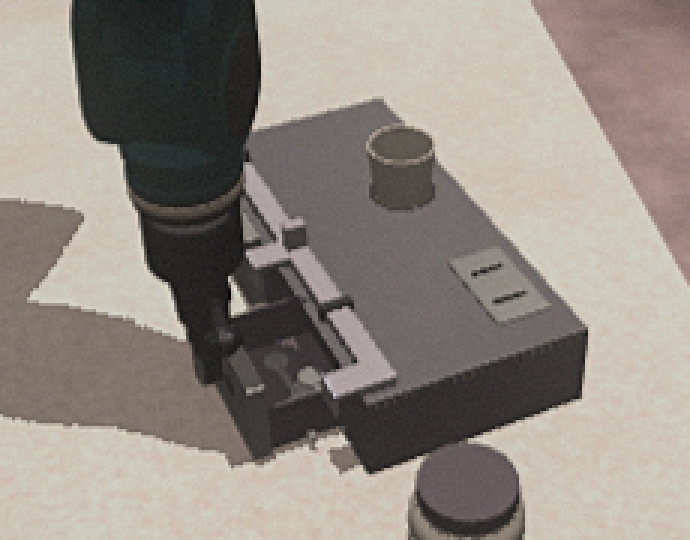

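The crop shows the fingers on the right panel at about (235,370), the left drawer home, and the tab at (293,232). I go on pushing the right drawer.

```bash
python3 -m creep '{"slide":[[-0.004,0,0],[-0.008,0,0],[-0.012,0,0],[-0.016,0,0],[-0.02,0,0],[-0.024,0,0],[-0.028,0,0],[-0.032,0,0],[-0.036,0,0],[-0.04,0,0],[-0.044,0,0],[-0.048,0,0],[-0.052,0,0],[-0.055,0,0],[-0.057,0,0],[-0.059,0,0],[-0.06,0,0],[-0.061,0,0],[-0.062,0,0],[-0.063,0,0]],"turn":[[0,0,0],[0,0,0],[0,0,0],[0,0,0],[0,0,0],[0,0,0],[0,0,0],[0,0,0],[0,0,0],[0,0,0],[0,0,0],[0,0,0],[0,0,0],[0,0,0],[0,0,0],[0,0,0],[0,0,0],[0,0,0],[0,0,0],[0,0,0]],"jaw":[0,0,0,0,0,0,0,0,0,0,0,0,0,0,0,0,0,0,0,0]}'
python3 -m creep '{"slide":[[-0.001,0,0],[-0.002,0,0]],"turn":[[0,0,0],[0,0,0]],"jaw":[0,0]}'
```

```text
time_s: 11.2
ee_pos: [0.5563, -0.0985, 0.0503]
tcp_rot: [-0.143, 0.99, 0.0, -0.0]
contact_force: [-0.6, -1.7, -0.2]
grip_width: -0.0
grasp_force: 1.0
time_s: 11.4
ee_pos: [0.5569, -0.0984, 0.0502]
tcp_rot: [-0.143, 0.99, -0.0, -0.001]
contact_force: [-15.6, -8.5, 10.9]
grip_width: 0.0001
grasp_force: 8.7
```

```bash
python3 -m creep '{"slide":[[-0.001,0,0],[-0.001,0,0]],"turn":[[0,0,0],[0,0,0]],"jaw":[0,0]}'
```

```text
time_s: 11.6
ee_pos: [0.5568, -0.0984, 0.0503]
tcp_rot: [-0.143, 0.99, -0.001, -0.002]
contact_force: [-17.2, -9.2, 11.9]
grip_width: -0.0003
grasp_force: 9.8
```

```bash
python3 -m creep '{"slide":[[0.01,0,0],[0.025,0,0],[0.035,0,-0.02],[0.035,0,-0.05],[0.035,0,-0.09],[0.035,0,-0.12],[0.035,0,-0.13],[0.035,0,-0.13]],"turn":[[0,0,0],[0,0,0],[0,0,0],[0,0,0],[0,0,0],[0,0,0],[0,0,0],[0,0,0]],"jaw":[0,0,0,0,0,0,0,0]}'
python3 - <<'E'
from h import *
P=np.load('P.npy')
a=np.array([.5081,.0738]); b=np.array([.5568,-.0984]); P[2]=.276
c,s=np.cos(P[2]),np.sin(P[2]); m=(a+b)/2
x0,y0=tl(P,m); P[:2]+=np.array([c,s])*(x0+.126)
np.save('P.npy',P); print(P,tl(P,a),tl(P,b))
N=['bar_tab','left_drawer_face','right_drawer_face','cup','till']
for cam,p in look(['scene','side','wrist'],[]):
    for n in N:
        for d in spotter.landmark_of(p,n)[:1]: print(cam,n,tl(P,d['centre']),np.round(d['centre'],4),round(d['p'],2))
    if cam=='wrist': cv2.imwrite('pics/e.png',cv2.cvtColor(p['img'],cv2.COLOR_RGB2BGR))
st(); go(P,-.08,-.06,.101)
E
```

```text
time_s: 12.4
ee_pos: [0.5263, -0.1077, 0.1812]
tcp_rot: [-0.143, 0.99, -0.0, 0.001]
contact_force: [-0.3, -0.9, -1.1]
grip_width: -0.0
grasp_force: 0.0
[0.65314734 0.02392849 0.276      0.0657093  0.07900388 0.00304564] [-0.126   0.0875] [-0.126  -0.0914]
scene bar_tab [-0.0751 -0.0054] [ 0.5824 -0.0017  0.1161] 0.63
scene left_drawer_face [-0.117   0.0891] [0.5163 0.0778 0.0477] 0.61
scene right_drawer_face [-0.1205 -0.0881] [ 0.5612 -0.0937  0.0459] 0.67
scene cup [0.0454 0.0379] [0.6865 0.0728 0.0799] 0.84
scene till [0.0012 0.0003] [ 0.6542  0.0245 -0.002 ] 0.69
side bar_tab [-0.0835 -0.0113] [ 0.5759 -0.0097  0.1165] 0.55
side left_drawer_face [-0.1179  0.0874] [0.5159 0.0759 0.0452] 0.63
side right_drawer_face [-0.1137 -0.0981] [ 0.5705 -0.1014  0.0468] 0.56
side cup [0.0487 0.0387] [0.6895 0.0744 0.0747] 0.84
side till [-0.0032 -0.0018] [ 0.6506  0.0213 -0.0011] 0.74
wrist left_drawer_face [-0.1147  0.0877] [0.5189 0.0771 0.0493] 0.97
wrist right_drawer_face [-0.1139 -0.0948] [ 0.5694 -0.0983  0.0483] 0.78
wrist till [ 0.0003 -0.0018] [ 0.6539  0.0223 -0.0079] 0.57
t 13.3 tcp [ 0.5256 -0.1076  0.1803] q [-0.1431  0.9897 -0.      0.    ] F [-0.2  0.2 -0.6] j [-0.354  0.303 -0.131  1.137  0.    -0.641] w 0.0001
[[-0.959, -0.283, 0.0], [-0.283, 0.959, -0.0], [-0.0, -0.0, -1.0]]
to [ 0.593 -0.056  0.101] slide [-0.0789  0.0309  0.0793] turn [-0.     0.     0.011]
```

View pics/e.png

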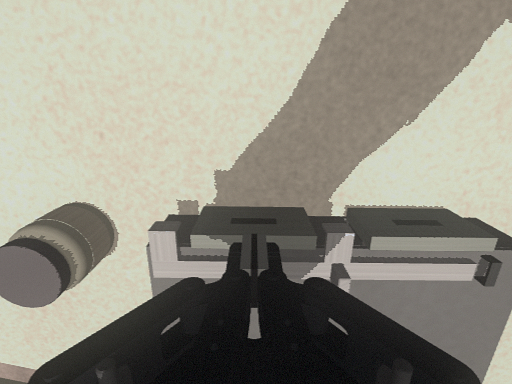

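The wrist view shows both panels flush and in line at row about 240, with the tab at about (338,270), to the left of the fingers. Now I lower the fingers onto the tab's right side.

```bash
python3 -m creep '{"slide":[[-0.02,0.01,0],[-0.045,0.02,0],[-0.07,0.03,0],[-0.079,0.031,0.01],[-0.079,0.031,0.03],[-0.079,0.031,0.05],[-0.079,0.031,0.065],[-0.079,0.031,0.075],[-0.079,0.031,0.079],[-0.079,0.031,0.079]],"turn":[[0,0,0],[0,0,0.005],[0,0,0.011],[0,0,0.011],[0,0,0.011],[0,0,0.011],[0,0,0.011],[0,0,0.011],[0,0,0.011],[0,0,0.011]],"jaw":[0,0,0,0,0,0,0,0,0,0]}'
python3 - <<'E'
from h import *
P=np.load('P.npy')
for cam,p in look(['side'],[]):
    cv2.imwrite('pics/f.png',cv2.cvtColor(p['img'],cv2.COLOR_RGB2BGR)[120:300,130:360].repeat(3,0).repeat(3,1))
print(tl(P,st()['ee_pos']))
E
```

```text
time_s: 14.3
ee_pos: [0.5924, -0.0557, 0.1011]
tcp_rot: [-0.138, 0.99, 0.0, -0.0]
contact_force: [-0.3, 0.2, 0.8]
grip_width: -0.0003
grasp_force: 0.0
t 14.35 tcp [ 0.5927 -0.0557  0.1016] q [-1.376e-01  9.905e-01 -1.000e-04  2.000e-04] F [ 0.2  0.8 -0.1] j [-0.231  0.447 -0.125  0.998 -0.    -0.507] w 0.0003
[[-0.962, -0.273, 0.0], [-0.273, 0.962, -0.0], [-0.0, -0.0, -1.0]]
[-0.0798 -0.0602]
```

View pics/f.png

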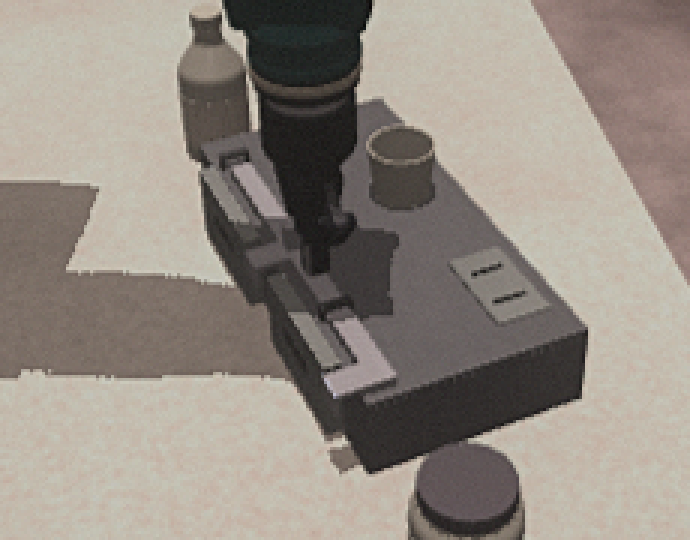

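The crop shows the fingertips just above the bar at (315,265), right of the tab, with both drawers flush. I push left along tool +y.

```bash
python3 -m creep '{"slide":[[0,0.006,0],[0,0.012,0],[0,0.018,0],[0,0.022,0],[0,0.026,0],[0,0.03,0],[0,0.034,0],[0,0.038,0],[0,0.042,0],[0,0.046,0],[0,0.05,0],[0,0.054,0],[0,0.058,0],[0,0.062,0],[0,0.066,0],[0,0.07,0],[0,0.074,0],[0,0.077,0],[0,0.079,0],[0,0.08,0]],"turn":[[0,0,0],[0,0,0],[0,0,0],[0,0,0],[0,0,0],[0,0,0],[0,0,0],[0,0,0],[0,0,0],[0,0,0],[0,0,0],[0,0,0],[0,0,0],[0,0,0],[0,0,0],[0,0,0],[0,0,0],[0,0,0],[0,0,0],[0,0,0]],"jaw":[0,0,0,0,0,0,0,0,0,0,0,0,0,0,0,0,0,0,0,0]}'
python3 - <<'E'
from h import *
P=np.load('P.npy')
print(tl(P,st()['ee_pos']))
for cam,p in look(['side','scene'],[]):
    for d in spotter.landmark_of(p,'bar_tab')[:1]: print(cam,tl(P,d['centre']),np.round(d['centre'],4),round(d['p'],2))
E
```

```text
time_s: 16.35
ee_pos: [0.5708, 0.0216, 0.1013]
tcp_rot: [-0.138, 0.99, -0.0, 0.0]
contact_force: [1.7, -0.5, -0.2]
grip_width: -0.0002
grasp_force: 0.8
t 16.35 tcp [0.5708 0.0216 0.1013] q [-0.1377  0.9905 -0.      0.    ] F [ 1.7 -0.5 -0.2] j [-0.105  0.41  -0.19   0.971  0.    -0.381] w -0.0002
[[-0.962, -0.273, 0.0], [-0.273, 0.962, -0.0], [-0.0, -0.0, -1.0]]
[-0.0799  0.0202]
side [-0.0824  0.0398] [0.563  0.0398 0.1171] 0.84
scene [-0.0772  0.0369] [0.5688 0.0384 0.1199] 0.91
```

```bash
python3 -m creep '{"slide":[[0,0.002,0],[0,0.004,0],[0,0.006,0],[0,0.007,0],[0,0.008,0],[0,0.009,0]],"turn":[[0,0,0],[0,0,0],[0,0,0],[0,0,0],[0,0,0],[0,0,0]],"jaw":[0,0,0,0,0,0]}'
python3 -m creep '{"slide":[[0,0.001,0],[0,0.002,0]],"turn":[[0,0,0],[0,0,0]],"jaw":[0,0]}'
```

```text
time_s: 17.15
ee_pos: [0.5684, 0.0297, 0.1013]
tcp_rot: [-0.138, 0.99, -0.001, -0.0]
contact_force: [0.4, -9.3, -2.6]
grip_width: 0.0
grasp_force: 4.5
time_s: 17.35
ee_pos: [0.5683, 0.03, 0.1014]
tcp_rot: [-0.137, 0.991, -0.002, 0.0]
contact_force: [2.7, -21.4, -4.8]
grip_width: -0.0001
grasp_force: 10.6
```

The bar is on its stop: 21 N with no further motion. I back off and check.

```bash
python3 -m creep '{"slide":[[0,-0.01,0],[0,-0.03,0],[0,-0.03,-0.03],[0,-0.03,-0.07],[0.03,-0.03,-0.11],[0.08,-0.03,-0.13],[0.13,-0.03,-0.14],[0.17,-0.03,-0.14],[0.2,-0.03,-0.14],[0.2,-0.03,-0.14],[0.2,-0.03,-0.14]],"turn":[[0,0,0],[0,0,0],[0,0,0],[0,0,0],[0,0,0],[0,0,0],[0,0,0],[0,0,0],[0,0,0],[0,0,0],[0,0,0]],"jaw":[0,0,0,0,0,0,0,0,0,0,0]}'
python3 - <<'E'
from h import *
P=np.load('P.npy')
for cam,p in look(['scene','side','wrist'],[]):
    for n in ['bar_tab','left_drawer_face','right_drawer_face','cup','bottle','tub']:
        for d in spotter.landmark_of(p,n)[:1]: print(cam,n,tl(P,d['centre']),np.round(d['centre'],4),round(d['p'],2))
    if cam=='side': a=p['img'][120:300,130:360].repeat(3,0).repeat(3,1)
cv2.imwrite('pics/g.png',cv2.cvtColor(a,cv2.COLOR_RGB2BGR))
E
```

```text
time_s: 18.45
ee_pos: [0.3836, -0.0515, 0.2417]
tcp_rot: [-0.137, 0.991, -0.0, 0.001]
contact_force: [1.2, -0.3, 1.3]
grip_width: -0.0003
grasp_force: 0.0
scene bar_tab [-0.0793  0.047 ] [0.564  0.0475 0.1202] 0.7
scene left_drawer_face [-0.1182  0.0871] [0.5157 0.0755 0.048 ] 0.5
scene right_drawer_face [-0.1191 -0.0887] [ 0.5627 -0.0939  0.0458] 0.64
scene cup [0.0456 0.0354] [0.6874 0.0704 0.0835] 0.65
scene bottle [-0.0489  0.2969] [ 0.5252  0.2963 -0.0009] 0.87
scene tub [-0.0739 -0.3162] [ 6.682e-01 -3.004e-01  6.000e-04] 0.74
side bar_tab [-0.0831  0.0484] [0.56   0.0478 0.121 ] 0.81
side left_drawer_face [-0.1181  0.0867] [0.5159 0.0752 0.0454] 0.74
side right_drawer_face [-0.1179 -0.0952] [ 0.5657 -0.0998  0.0467] 0.57
side bottle [-0.0521  0.2948] [0.5227 0.2934 0.0018] 0.85
side tub [-0.0728 -0.315 ] [ 0.6689 -0.299   0.0007] 0.67
wrist left_drawer_face [-0.1113  0.0897] [0.5216 0.0799 0.0482] 0.7
wrist right_drawer_face [-0.1162 -0.0959] [ 0.5675 -0.1     0.0492] 0.63
wrist bottle [-0.0508  0.2992] [0.5227 0.298  0.0009] 0.65
wrist tub [-0.0751 -0.3164] [ 0.6671 -0.301   0.003 ] 0.85
```

View pics/g.png

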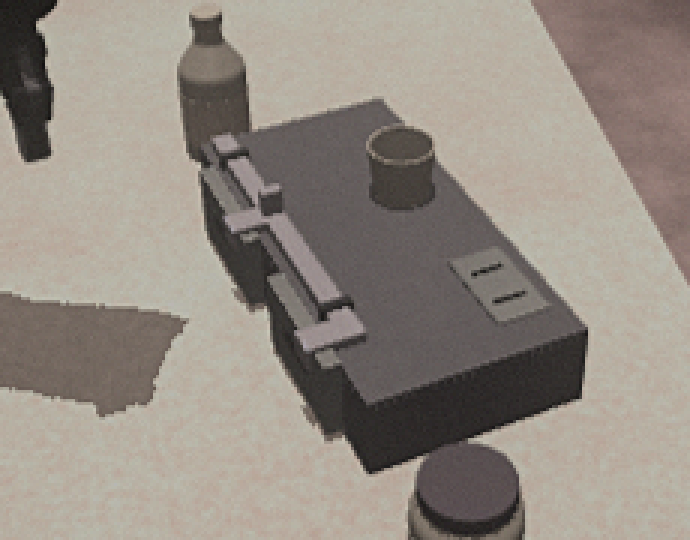

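The crop shows both tongues over the drawer fronts, at (250,220) and (330,335), and the tab at (270,195). The bar is locked, and the bottle, tub and cup are where they were.

```bash
python3 -c "
from station import job; print(job.close_job())"
```

```text
the job is handed in; nothing more can be done
None
```

I pushed both drawers fully home, slid the locking bar left to its stop so it locks them, left the bottle, tub and cup where they were, and handed the job in at about 19 s.

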